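# Start a safety test in the interlocked test box

### The job

Start a safety test on the blue power module in the grey test box: with the fingertips push the module along its channel until it is fully home against the black contact block, then gently swing the yellow-framed hood shut over it until it is fully down, and only then press the green start button all the way in and let it go. Push and press only: do not lift the module, do not press the red stop button, and leave everything else on the bench where it is.

Things in the scene. Friction and masses are not known exactly. Their poses are not given: they have to be found in the camera images.
- fixture: Grey steel open-topped test box, fixed: 280 mm long (x), 170 mm wide (y), rim 75 mm above the bench, walls 4 mm. Origin: centre of its underside. Its x points away from the robot, its y to the hood's hinge side, z up. Inside, a white channel floor 24 mm above the bench runs along x between two white rails 54 mm apart (tops 36 mm high, centre line y = -15 mm).
- contact_face (a point): On the test box: middle of the face of the black contact block (66 mm high, two wide slots for the module's pins) that closes the far end of the channel; 42 mm above the bench, at x = +85, y = -15 mm in the box's frame. The face looks back along the channel, to the robot.
- module_center (a point): Centre, half-way up, of the blue power module loose in the channel: 80 mm long (x), 50 wide, 36 high, 0.2 to 0.35 kg; two 14 mm brass pins on its far end. Home: its end face meets the contact block, this point 40 mm short of contact_face (box x = +45 mm); it starts 40 to 75 mm short of home. Push its rear face (60 mm free behind it) along the box's +x, 1 to 4 N.
- hood (a joint): Opening angle (rad) of the hood: a flat clear panel in a yellow frame, 280 mm long, 176 mm from hinge to free edge, 10 mm thick, hinged on the box's rim on the box's +y side. 0: shut, flat on the box; 1.57: upright; it starts leaning back, 1.65 to 1.95. The hinge is stiff: the hood stays where it is left and needs about 2 to 6 N near its free edge to swing shut.
- hood_hinge (a point): Point on the hood's hinge axis, half-way along the box (box frame x = 0, y = +85 mm, 76 mm above the bench). The axis runs along the box's x. The hood's inner face passes through it; its outer face lies 10 mm farther out.
- hood_edge (a point): Middle of the hood's free edge, on the outer face (the face that looks up when shut and away from the box when open). 176 mm from the hinge; about 0.24 m above the bench when open. When shut it is at box frame y = -91 mm, 86 mm above the bench. From the edge's inner side a steel finger lip, 90 mm long and 4 mm thick, stands out 13 mm.
- start (a joint): Travel (m) of the green start push button: 0 out, 0.006 fully pressed; springs back; about 5 N presses it fully. It faces straight up.
- start_top (a point): Centre of the top of the green start button (30 mm across), on the grey push-button station, a fixed box 70 x 135 x 46 mm on the robot's right.
- stop (a joint): Travel (m) of the red stop button, same kind, 68 mm from the green one on the same station. Not to be pressed.
- stop_top (a point): Centre of the top of the red stop button.
- spare1_center (a point): Bystander: spare blue module lying on the open bench (centre), 80 x 50 x 36 mm.
- spare2_center (a point): Bystander: second spare blue module on the open bench (centre).
- multimeter: Bystander: yellow hand multimeter lying on its back, 76 x 150 x 42 mm; origin under its centre. It and the push-button station swap places between starts.
- probe: Bystander: red and black high-voltage test probe lying on the bench on the left, 270 mm long, 66 mm high; origin on the bench under its red guard.
- coupler: Bystander: yellow round cable coupler standing upright on the left, 60 mm across, 85 mm high; origin under its centre.
- screwdriver: Bystander: screwdriver lying behind the box.
- tape: Bystander: roll of green tape lying flat behind the box, 90 mm across, 24 mm high; origin under its centre.

How it is judged (in metres and radians):
On the way, in this order (a step that is already met when the one before it is completed fails the run):
1. the module is home against the contact block (x of module_center in the frame of fixture above 0.042 m), for 0.2 s.
2. the hood is fully down (value of joint hood below 0.04 rad), for 0.2 s.
3. the green start button is pressed all the way in (value of joint start above 0.0045 m), for 0.05 s.
At the end, for the whole second after the job is handed in: The module lies flat in its channel within 3 mm of the contact block, the hood is shut to within 0.04 rad (7 mm at its edge), and both buttons are out (less than 2 mm in) (x of module_center in the frame of fixture above 0.042 m and angle between module_center's own z axis and vertical below 0.1 rad and value of joint hood below 0.04 rad and value of joint each of start, stop below 0.002 m); the robot touches nothing.
It fails at once if the module is lifted more than 12 mm or tipped more than 0.3 rad (z of module_center in the frame of fixture above 0.054 m or angle between module_center's own z axis and vertical above 0.3 rad).
It fails at once if the hood is slammed: it closes faster than 3 rad/s (velocity of joint hood below -3 rad/s).
It fails at once if the start button is pressed while the hood is open (value of joint start above 0.003 m and value of joint hood above 0.08 rad).
It fails at once if the red stop button is pressed (value of joint stop above 0.003 m).
It fails at once if another thing on the bench is moved more than 25 mm (distance of any of spare1_center, spare2_center, multimeter, probe, coupler, screwdriver, tape from where it was at the start of the episode above 0.025 m).
It also fails if it takes over 54 s, if anything falls off the work surface, if the arm or the gripper's body presses on something with over 40 N, if the wrist force passes 120 N, or if a joint passes its speed limit or range.

### The arm

A 6-joint arm with a two-finger parallel gripper is mounted at the origin on the work surface. World frame = base frame: x ahead of the robot, y to its left, z up, the work surface at z = 0. Lengths are in m, angles in degrees, forces in N, time in s.
With the tool pointing down it reaches from about 0.375 to 0.9 m from the base axis. Payload 3.1 kg.
Tool frame: the origin (TCP) lies on the centre line of the jaws, within the pads' length; the fingertips stand 11 mm ahead of it and the grasp point (between the pads) lies 8 mm behind it; z points along the fingers, y is the line along which they close (so a half turn about z gives the same grasp; the last joint's range is limited). The gripper opens to 87 mm and grips with 3 to 60 N. Pads are 19 mm wide; open, the fingers measure 117 mm over their backs; the gripper's body (75 mm by 190 mm) begins 51 mm behind the grasp point.
Start: joints at [64.544, 30.224, 82.088, -0, 67.689, -10.227], TCP at [0.164, 0.603, 0.234] pointing down, gripper open.
Joint ranges: [-176.69, 176.69], [-43.24, 126.21], [12.49, 139.97], [-82, 262], [0, 151.66], [-163.58, 163.58]. Speed limits (degrees/s): [159.86, 159.86, 180, 180, 180, 180].

### API

Orientations are given as a 3x3 rotation matrix whose columns are the frame's x, y, z axes.
In Python, from rig import * gives the robot as it stands.
- The arm moves only by the shell command python3 -m inch 'ROWS'. ROWS is JSON, a list of rows, each an object of numbers: "gripper": the opening in per cent of the stroke, from 0 (shut) to 100 (fully open); "dx", "dy", "dz": the shift along the tool's x, y, z in mm; "turn": the turn about the tool's z in rad. A call has 1 to 12 rows; each row is the pose to reach, as a shift and turn from the pose commanded when the call began, along the tool's axes at that moment; what a row does not reach only later rows make up. A row lasts 1/10 s, in which the tool goes at most 50 mm and 8.59 degrees, less where a joint would pass 70% of its speed; a pose out of reach is approached as far as the arm can. A call with a gripper value outside its range is refused whole. The fingers move at their own pace and stop on an object; the grip force is fixed at half the most. Time passes only in rows, so rows that repeat a pose let the fingers close. It gives the time, the measured TCP pose, the force and the opening at its end, in the units of the state.
- read_state(): the state, without advancing time (a new reading comes with each control period).
- capture(name): name is "side" or "top" or "wrist"; returns the picture (384x512x3 uint8, red, green, blue); there is no depth.
- get_calibration(name): a dict with "camera_matrix" (3x3 intrinsics, pixels), "k1" (the pictures are not rectified: a ray, as slopes to the right and down, at radius r is drawn at 1 + k1 r^2 times it, then the intrinsics apply), "world_to_cam" (4x4, takes a point from world to camera coordinates); the wrist camera has in their place "T_tool_cam" (4x4, takes a point from camera to tool coordinates, whose origin is the TCP and whose axes are the flange's). Camera axes: x right, y down, z forward; pixel columns grow to the right and rows downward; lengths in m; the calibration is good to about 2 mm. A picture is of the moment at which its call begins: read the wrist's pose just before it. get_calibration takes no time and is no camera call.
- hand_in(): hands the job in, once; it reports no verdict.
Trained networks look in the newest picture that a camera, given by its name, has taken for a name from the list of things; names that differ only in an ending like _2 or _b are one class to them, and where a whole thing is asked for, a point or a joint stands for the part that bears it (a point fixed in the world has none). Each returns a list of dicts, best first, with "score" (0 to 1); they miss things now and then, are a little off and sometimes report something else, mostly with a low value. They report only what shows in the picture. A call takes as long as a camera call.
- recognise(camera, query): "extent" ([centre column, centre row, width, height] in pixels, round what is visible of it).
The state is a dict: "time_s": time; "joint_positions": joint angles; "qvel": joint speeds; "tau": joint torques, N m; "position": TCP position; "tcp_rot": TCP orientation; "force": force on the tool from outside, world axes, zero at the start; "moment": the same for the moment, N m; "opening": opening from 0.0 (shut) to 1.0 (fully open).
Only numpy, scipy, OpenCV 4.12 (cv2) and the standard library are available. Lean on these libraries where they do the work, as an engineer would, in place of code of your own. Each camera call takes 0.05 s, during which the arm holds its last target. There are 200 camera calls.

## Working session

There is one attempt and no reset: what is moved stays moved. The work goes in short steps, Python scripts to look and compute and a shell command to move; the robot and the scene stay as the last step left them, time stands still between calls to the robot, and variables do not carry over. Pictures are saved under pics/ and viewed, on a budget of 10 in all, crops included, one or two more only if the job needs it, and the job is handed in when it is done.

```bash
mkdir -p pics; ls
cat > h.py <<'E'
from rig import *
import numpy as np, cv2
def snap(c,n):
    im=capture(c); cv2.imwrite('pics/'+n,cv2.cvtColor(np.array(im),cv2.COLOR_RGB2BGR)); return im
def cam(c):
    k=get_calibration(c); K=np.array(k['camera_matrix'])
    if 'world_to_cam' in k: W=np.array(k['world_to_cam'])
    else:
        s=read_state(); T=np.eye(4); T[:3,:3]=np.array(s['tcp_rot']); T[:3,3]=s['position']
        W=np.linalg.inv(T@np.array(k['T_tool_cam']))
    return K,k['k1'],W
def proj(C,p):
    K,k1,W=C; q=W[:3,:3]@np.array(p)+W[:3,3]; s=q[:2]/q[2]; s=s*(1+k1*(s@s)); return K[:2,:2]@s+K[:2,2]
def ray(C,uv):
    K,k1,W=C; d=np.linalg.solve(K,[uv[0],uv[1],1])[:2]; s=d.copy()
    for _ in range(20): s=d/(1+k1*(s@s))
    R=W[:3,:3]; return -R.T@W[:3,3], R.T@np.array([s[0],s[1],1])
def atz(C,uv,z):
    o,d=ray(C,uv); return o+d*(z-o[2])/d[2]
E
python3 - <<'E'
from h import *
s=read_state(); print(s['time_s'],s['position'],np.round(s['tcp_rot'],3).tolist(),s['opening'])
a=snap('top','t1.png'); b=snap('side','s1.png')
cv2.imwrite('pics/both1.png',cv2.cvtColor(np.vstack([a,b]),cv2.COLOR_RGB2BGR)[:, :])
for c in('top','side'):
    K,k,W=cam(c); print(c,K.tolist(),k,(-W[:3,:3].T@W[:3,3]).round(3),W[2,:3].round(3))
E
```

```text
pics
0.0 [0.16383323 0.60243397 0.23258049] [[-0.965, 0.263, -0.001], [0.263, 0.965, -0.002], [0.0, -0.002, -1.0]] 1.00108705384657
top [[457.1876520191458, 0.0, 254.29775816474054], [0.0, 457.1876520191458, 194.51688136163534], [0.0, 0.0, 1.0]] 0.02934210952936085 [0.484 0.089 1.555] [ 0.077  0.014 -0.997]
side [[379.17940805317056, 0.0, 259.214704710346], [0.0, 379.17940805317056, 188.77254566088357], [0.0, 0.0, 1.0]] 0.04127542875660776 [ 0.152 -0.743  0.848] [ 0.353  0.691 -0.631]
```

```bash
python3 -m inch --help 2>&1 | head -5
```

```text
invalid input: not JSON, or not a number
```

View pics/t1.png

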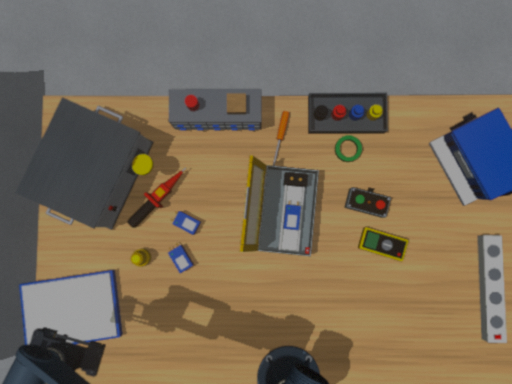

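View pics/s1.png

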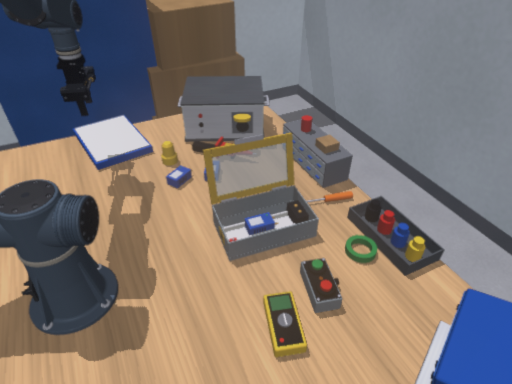

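Run:
```python
from h import *
import cv2
Ct,Cs=cam('top'),cam('side')
capture('side');im=capture('top')
for q,z in [('fixture',.075),('contact_face',.066),('module_center',.06),('hood',.1),('start_top',.05),('stop_top',.05),('start',.05),('multimeter',.04)]:
    for c,C in(('top',Ct),('side',Cs)):
        r=recognise(c,q)[:3]
        print(q,c,[(np.round(d['extent'],1).tolist(),round(d['score'],2),atz(C,d['extent'][:2],z)[:2].round(3).tolist()) for d in r])
x0,y0,x1,y1=230,145,400,265
cr=cv2.resize(np.array(im)[y0:y1,x0:x1],None,fx=4.7,fy=4.7,interpolation=cv2.INTER_CUBIC)
cv2.imwrite('pics/c1.png',cv2.cvtColor(cr,cv2.COLOR_RGB2BGR))
```

```text
fixture top [([279.4, 205.7, 79.2, 100.6], 0.64, [0.562, 0.029]), ([279.6, 137.3, 18.6, 55.3], 0.44, [0.786, 0.027])]
fixture side [([260.7, 196.4, 115.8, 124.1], 0.74, [0.572, 0.067])]
contact_face top [([278.0, 207.0, 81.3, 99.0], 0.74, [0.559, 0.033])]
contact_face side [([262.5, 197.6, 112.3, 128.0], 0.65, [0.579, 0.069])]
module_center top [([293.2, 216.4, 19.3, 29.0], 0.78, [0.528, -0.017]), ([253.7, 203.8, 25.9, 99.9], 0.32, [0.569, 0.112]), ([137.9, 259.1, 22.9, 17.7], 0.28, [0.389, 0.488])]
module_center side [([259.3, 225.1, 26.8, 23.9], 0.63, [0.517, -0.032])]
hood top [([255.0, 202.7, 27.3, 99.8], 0.64, [0.57, 0.107])]
hood side [([249.8, 167.9, 92.7, 67.9], 0.73, [0.592, 0.189])]
start_top top []
start_top side [([317.9, 265.1, 8.1, 11.3], 0.49, [0.594, -0.227])]
stop_top top [([291.5, 218.2, 17.2, 26.7], 0.57, [0.523, -0.012])]
stop_top side [([331.8, 198.2, 43.9, 8.3], 0.69, [0.788, -0.016])]
start top [([360.1, 200.4, 9.5, 12.5], 0.61, [0.581, -0.237])]
start side [([318.6, 264.9, 8.4, 10.0], 0.68, [0.596, -0.227]), ([324.8, 286.1, 15.6, 9.0], 0.29, [0.572, -0.291]), ([247.3, 169.7, 92.7, 66.5], 0.28, [0.609, 0.245])]
multimeter top [([384.1, 244.4, 50.9, 36.5], 0.6, [0.438, -0.315])]
multimeter side [([283.6, 326.5, 44.6, 66.3], 0.78, [0.427, -0.337])]
```

View pics/c1.png

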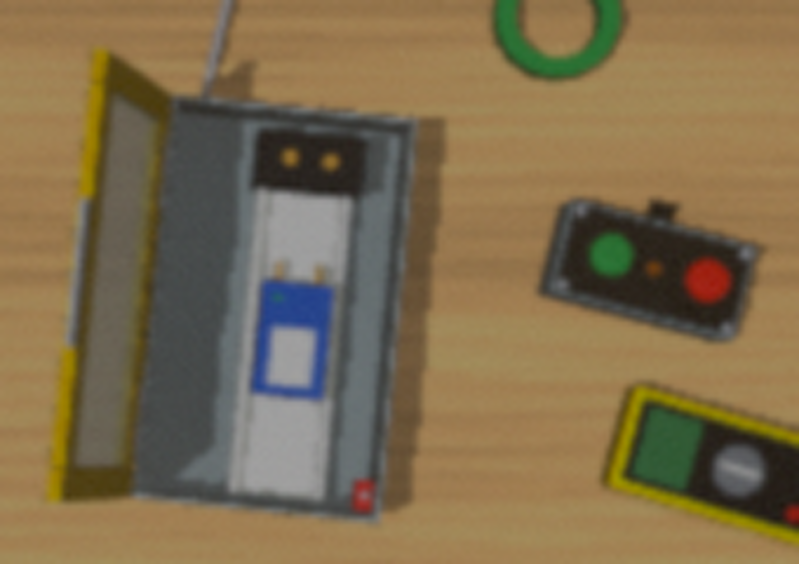

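```bash
cat >> h.py <<'E'
def fix():
    Ct=cam('top'); f=lambda u,v,z: atz(Ct,(u/4.7+230,v/4.7+145),z)
    P=np.array([f(*p,.075) for p in[(172,98),(413,122),(377,520),(133,495)]])[:,:2]
    c=P.mean(0); v=(P[0]+P[1]-P[2]-P[3]); a=np.arctan2(v[1],v[0]); return c,a,P,f
def B(c,a,x,y): 
    return c+np.array([[np.cos(a),-np.sin(a)],[np.sin(a),np.cos(a)]])@np.array([x,y])
E
python3 - <<'E'
from h import *
c,a,P,f=fix(); print(c,np.degrees(a),[np.linalg.norm(P[i]-P[(i+1)%4]).round(3) for i in range(4)])
loc=lambda p:(np.array([[np.cos(a),np.sin(a)],[-np.sin(a),np.cos(a)]])@(np.array(p)[:2]-c)).round(4)
print('module rear',loc(f(287,396,.06)),'front',loc(f(297,284,.06)),'face',loc(f(308,191,.066)))
for z in(.046,.055,.06):print('green',f(611,255,z),'red',f(709,280,z))
Cs=cam('side');oz,dz=ray(cam('top'),(611/4.7+230,255/4.7+145));o2,d2=ray(Cs,(318.2,265))
A=np.stack([dz,-d2],1);t=np.linalg.lstsq(A,o2-oz,rcond=None)[0];print('tri green',oz+t[0]*dz,o2+t[1]*d2)
# hood edge far/near: best theta by top view projection
C=cam('top')
for th in np.arange(1.6,2.0,.05):
    r=[]
    for x in(.14,-.14):
        y=.085+.176*np.cos(np.pi-th)*1 if 0 else .085-.176*np.cos(th)+.010*np.sin(th); z=.076+.176*np.sin(th)+.010*np.cos(th)
        b=B(c,a,x,y); u=proj(C,[*b,z]); r.append(((u-[230,145])*4.7).round(0).tolist()+[round(z,3),round(y,3)])
    print(round(th,2),r)
for n,(x,y) in dict(push=(-.085,-.015),hoodback=(0,.22)).items(): print(n,B(c,a,x,y))
E
```

```text
[5.47174938e-01 9.93610308e-05] -5.593129632990327 [np.float64(0.167), np.float64(0.275), np.float64(0.167), np.float64(0.275)]
module rear [-0.0595 -0.0158] front [ 0.0185 -0.0155] face [ 0.0833 -0.0166]
green [ 0.5854725 -0.2376361  0.046    ] red [ 0.56805729 -0.3053854   0.046     ]
green [ 0.58486671 -0.23568886  0.055     ] red [ 0.56755539 -0.30303398  0.055     ]
green [ 0.58453015 -0.23460705  0.06      ] red [ 0.56727656 -0.30172763  0.06      ]
tri green [ 0.58435006 -0.23402816  0.06267559] [ 0.58748575 -0.23580178  0.06327039]
1.6 [[149.0, 51.0, np.float64(0.252), np.float64(0.1)], [104.0, 510.0, np.float64(0.252), np.float64(0.1)]]
1.65 [[135.0, 50.0, np.float64(0.251), np.float64(0.109)], [89.0, 508.0, np.float64(0.251), np.float64(0.109)]]
1.7 [[121.0, 49.0, np.float64(0.249), np.float64(0.118)], [75.0, 507.0, np.float64(0.249), np.float64(0.118)]]
1.75 [[107.0, 48.0, np.float64(0.247), np.float64(0.126)], [61.0, 505.0, np.float64(0.247), np.float64(0.126)]]
1.8 [[93.0, 47.0, np.float64(0.245), np.float64(0.135)], [47.0, 503.0, np.float64(0.245), np.float64(0.135)]]
1.85 [[80.0, 47.0, np.float64(0.242), np.float64(0.143)], [33.0, 502.0, np.float64(0.242), np.float64(0.143)]]
1.9 [[67.0, 46.0, np.float64(0.239), np.float64(0.151)], [20.0, 500.0, np.float64(0.239), np.float64(0.151)]]
1.95 [[54.0, 46.0, np.float64(0.236), np.float64(0.159)], [7.0, 499.0, np.float64(0.236), np.float64(0.159)]]
push [ 0.46111766 -0.00654482]
hoodback [0.56861692 0.21905196]
```

```bash
python3 -m inch '[{"gripper":0,"dz":-50},{"gripper":0,"dz":-100},{"gripper":0,"dx":-33,"dy":-38,"dz":-100},{"gripper":0,"dx":-66,"dy":-76,"dz":-100},{"gripper":0,"dx":-98,"dy":-114,"dz":-100},{"gripper":0,"dx":-131,"dy":-151,"dz":-100},{"gripper":0,"dx":-164,"dy":-189,"dz":-100},{"gripper":0,"dx":-197,"dy":-227,"dz":-100},{"gripper":0,"dx":-229,"dy":-265,"dz":-100},{"gripper":0,"dx":-262,"dy":-303,"dz":-100},{"gripper":0,"dx":-295,"dy":-341,"dz":-100},{"gripper":0,"dx":-295,"dy":-341,"dz":-100}]'
python3 -m inch '[{"gripper":0,"dx":-33,"dy":-38,"turn":0.14},{"gripper":0,"dx":-66,"dy":-76,"turn":0.28},{"gripper":0,"dx":-98,"dy":-114,"turn":0.42},{"gripper":0,"dx":-131,"dy":-151,"turn":0.56},{"gripper":0,"dx":-147,"dy":-170,"turn":0.70},{"gripper":0,"dx":-147,"dy":-170,"turn":0.84},{"gripper":0,"dx":-147,"dy":-170,"turn":0.98},{"gripper":0,"dx":-147,"dy":-170,"turn":1.12},{"gripper":0,"dx":-147,"dy":-170,"turn":1.26},{"gripper":0,"dx":-147,"dy":-170,"turn":1.40},{"gripper":0,"dx":-147,"dy":-170,"turn":1.403},{"gripper":0,"dx":-147,"dy":-170,"turn":1.403}]'
python3 - <<'E'
from h import *
c,a,P,f=fix()
s=read_state(); p=np.array(s['position']); R=np.array(s['tcp_rot']); print(s['time_s'],p,R.round(3).tolist(),s['force'],s['opening'])
t=np.array([*B(c,a,-.09,-.0155),.045]); print('shift mm',R.T@(t-p)*1000)
snap('wrist','w1.png')
E
```

```text
1.0 [0.16413918 0.60305488 0.23355835] [[-0.965, 0.263, 0.0], [0.263, 0.965, 0.0], [-0.0, 0.0, -1.0]] [ 0.1407462  -0.00756959 -0.59307042] 1.001401398697434
shift mm [-441.82440568 -511.52790755  188.53615372]invalid input
invalid input
```

View pics/w1.png

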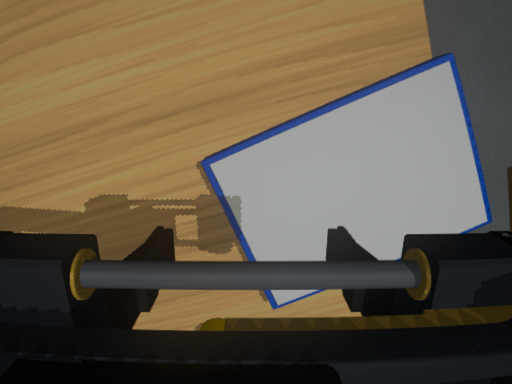

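The picture shows only the clipboard below the unmoved gripper: both calls were refused. I'll try again with every key in each row.

```bash
python3 -m inch '[{"gripper":0,"dx":0,"dy":0,"dz":-50,"turn":0},{"gripper":0,"dx":0,"dy":0,"dz":-100,"turn":0}]'
```

```text
time_s: 1.25
position: [0.1637, 0.602, 0.3327]
tcp_rot: [[-0.965, 0.263, -0.002], [0.263, 0.965, -0.005], [0.001, -0.005, -1.0]]
force: [0.7, 1.4, 0.8]
opening: 0.891
```

```bash
python3 -m inch '[{"gripper":0,"dx":-33,"dy":-38,"dz":0,"turn":0},{"gripper":0,"dx":-66,"dy":-76,"dz":0,"turn":0},{"gripper":0,"dx":-98,"dy":-114,"dz":0,"turn":0},{"gripper":0,"dx":-131,"dy":-151,"dz":0,"turn":0},{"gripper":0,"dx":-164,"dy":-189,"dz":0,"turn":0},{"gripper":0,"dx":-197,"dy":-227,"dz":0,"turn":0},{"gripper":0,"dx":-229,"dy":-265,"dz":0,"turn":0},{"gripper":0,"dx":-262,"dy":-303,"dz":0,"turn":0},{"gripper":0,"dx":-295,"dy":-341,"dz":0,"turn":0},{"gripper":0,"dx":-295,"dy":-341,"dz":0,"turn":0}]'
python3 -m inch '[{"gripper":0,"dx":-33,"dy":-38,"dz":0,"turn":0.14},{"gripper":0,"dx":-66,"dy":-76,"dz":0,"turn":0.28},{"gripper":0,"dx":-98,"dy":-114,"dz":0,"turn":0.42},{"gripper":0,"dx":-131,"dy":-151,"dz":0,"turn":0.56},{"gripper":0,"dx":-147,"dy":-170,"dz":0,"turn":0.70},{"gripper":0,"dx":-147,"dy":-170,"dz":0,"turn":0.84},{"gripper":0,"dx":-147,"dy":-170,"dz":0,"turn":0.98},{"gripper":0,"dx":-147,"dy":-170,"dz":0,"turn":1.12},{"gripper":0,"dx":-147,"dy":-170,"dz":0,"turn":1.26},{"gripper":0,"dx":-147,"dy":-170,"dz":0,"turn":1.40},{"gripper":0,"dx":-147,"dy":-170,"dz":0,"turn":1.403},{"gripper":0,"dx":-147,"dy":-170,"dz":0,"turn":1.403}]'
python3 - <<'E'
from h import *
c,a,P,f=fix()
s=read_state(); p=np.array(s['position']); R=np.array(s['tcp_rot']); print(s['time_s'],p,R.round(3).tolist(),s['opening'])
t=np.array([*B(c,a,-.09,-.0155),.045]); print('shift mm',R.T@(t-p)*1000)
snap('wrist','w2.png')
E
```

```text
time_s: 2.25
position: [0.3622, 0.1918, 0.334]
tcp_rot: [[-0.962, 0.271, 0.003], [0.271, 0.962, -0.002], [-0.003, -0.001, -1.0]]
force: [0.2, 0.9, 0.5]
opening: 0.028
time_s: 3.45
position: [0.4563, -0.0055, 0.3336]
tcp_rot: [[0.094, 0.996, 0.0], [0.996, -0.094, 0.0], [0.0, -0.0, -1.0]]
force: [-0.2, 0.4, -0.2]
opening: 0.004
3.45 [ 0.45632706 -0.00547936  0.33358729] [[0.094, 0.996, 0.0], [0.996, -0.094, 0.0], [0.0, -0.0, -1.0]] 0.004052329351346516
shift mm [-1.14369720e+00 -1.27883850e-01  2.88587092e+02]
```

View pics/w2.png

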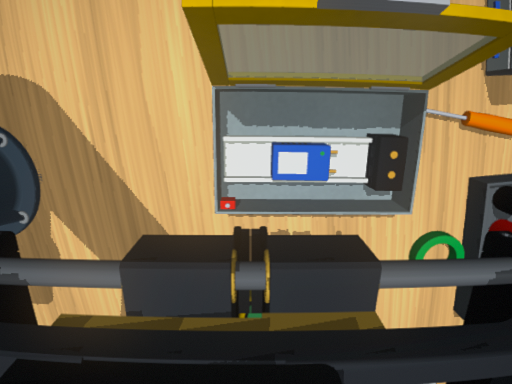

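The wrist view shows the module's rear edge at column ~272, rows 143–179, and the block's front edge near column 367. I'll check these against the top-camera estimate.

```bash
python3 - <<'E'
from h import *
c,a,P,f=fix(); C=cam('wrist')
loc=lambda p:(np.array([[np.cos(a),np.sin(a)],[-np.sin(a),np.cos(a)]])@(np.array(p)[:2]-c)).round(4)
print('rear',loc(atz(C,(272,161),.06)),'rimNL',loc(atz(C,(213,87),.075)),'rimNR',loc(atz(C,(217,213),.075)),'FL',loc(atz(C,(427,92),.075)),'FR',loc(atz(C,(411,213),.075)))
E
python3 -m inch '[{"gripper":0,"dx":-1,"dy":0,"dz":50,"turn":0},{"gripper":0,"dx":-1,"dy":0,"dz":100,"turn":0},{"gripper":0,"dx":-1,"dy":0,"dz":150,"turn":0},{"gripper":0,"dx":-1,"dy":0,"dz":180,"turn":0},{"gripper":0,"dx":-1,"dy":0,"dz":180,"turn":0}]'
```

```text
rear [-0.0596 -0.0108] rimNL [-0.1365  0.0859] rimNR [-0.1357 -0.0813] FL [0.1394 0.0838] FR [ 0.1395 -0.0815]
time_s: 4.0
position: [0.4534, -0.0063, 0.1502]
tcp_rot: [[0.096, 0.995, -0.009], [0.995, -0.096, 0.002], [0.002, -0.01, -1.0]]
force: [-0.0, 0.5, -0.3]
opening: 0.002
```

```bash
python3 -m inch '[{"gripper":0,"dx":2,"dy":0,"dz":40,"turn":0},{"gripper":0,"dx":2,"dy":0,"dz":70,"turn":0},{"gripper":0,"dx":2,"dy":0,"dz":90,"turn":0},{"gripper":0,"dx":2,"dy":0,"dz":105,"turn":0},{"gripper":0,"dx":2,"dy":0,"dz":105,"turn":0},{"gripper":0,"dx":2,"dy":0,"dz":105,"turn":0}]'
python3 -m inch '[{"gripper":0,"dx":0,"dy":5,"dz":0,"turn":0},{"gripper":0,"dx":0,"dy":10,"dz":0,"turn":0},{"gripper":0,"dx":0,"dy":15,"dz":0,"turn":0},{"gripper":0,"dx":0,"dy":20,"dz":0,"turn":0},{"gripper":0,"dx":0,"dy":25,"dz":0,"turn":0},{"gripper":0,"dx":0,"dy":30,"dz":0,"turn":0},{"gripper":0,"dx":0,"dy":35,"dz":0,"turn":0},{"gripper":0,"dx":0,"dy":35,"dz":0,"turn":0}]'
```

```text
time_s: 4.6
position: [0.4578, -0.0054, 0.0497]
tcp_rot: [[0.097, 0.995, 0.002], [0.995, -0.097, -0.001], [-0.0, 0.002, -1.0]]
force: [0.6, -0.1, -0.1]
opening: 0.007
time_s: 5.4
position: [0.4926, -0.0088, 0.0485]
tcp_rot: [[0.098, 0.995, 0.002], [0.995, -0.098, -0.0], [-0.0, 0.002, -1.0]]
force: [-1.4, 0.5, 1.0]
opening: 0.007
```

```bash
python3 -m inch '[{"gripper":0,"dx":0,"dy":5,"dz":0,"turn":0},{"gripper":0,"dx":0,"dy":10,"dz":0,"turn":0},{"gripper":0,"dx":0,"dy":15,"dz":0,"turn":0},{"gripper":0,"dx":0,"dy":20,"dz":0,"turn":0},{"gripper":0,"dx":0,"dy":25,"dz":0,"turn":0},{"gripper":0,"dx":0,"dy":30,"dz":0,"turn":0},{"gripper":0,"dx":0,"dy":30,"dz":0,"turn":0}]'
python3 -m inch '[{"gripper":0,"dx":0,"dy":3,"dz":0,"turn":0},{"gripper":0,"dx":0,"dy":6,"dz":0,"turn":0},{"gripper":0,"dx":0,"dy":8,"dz":0,"turn":0},{"gripper":0,"dx":0,"dy":8,"dz":0,"turn":0}]'
python3 - <<'E'
from h import *
im=np.array(snap('top','t2.png'))
cr=cv2.resize(im[145:265,230:400],None,fx=4.7,fy=4.7,interpolation=cv2.INTER_CUBIC)
cv2.imwrite('pics/c2.png',cv2.cvtColor(cr,cv2.COLOR_RGB2BGR))
E
```

```text
time_s: 6.1
position: [0.523, -0.0119, 0.0486]
tcp_rot: [[0.098, 0.995, 0.003], [0.995, -0.098, -0.001], [-0.0, 0.003, -1.0]]
force: [0.3, -0.0, 0.1]
opening: 0.005
time_s: 6.5
position: [0.5297, -0.0124, 0.0485]
tcp_rot: [[0.098, 0.995, 0.001], [0.995, -0.098, -0.0], [-0.0, 0.001, -1.0]]
force: [0.1, -0.5, -0.3]
opening: 0.005
```

View pics/c2.png

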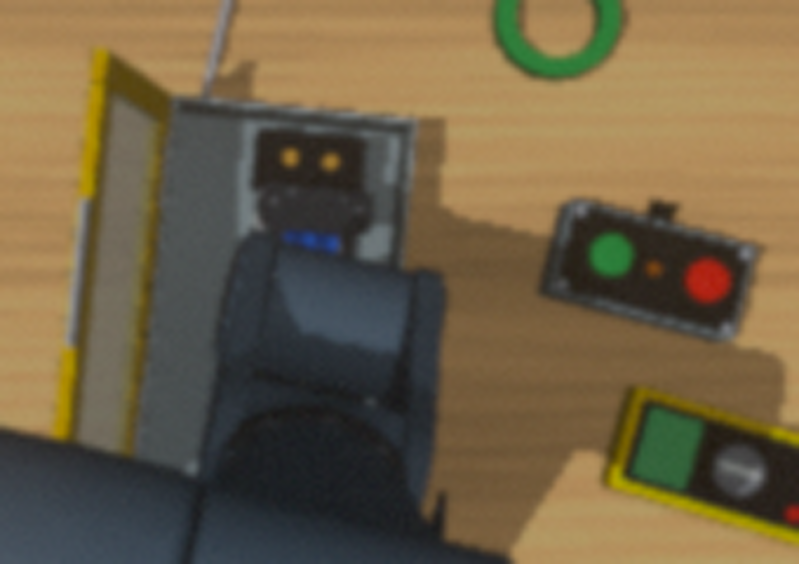

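The gripper hides the module, and only a strip of blue shows near (312, 242). I'll carry on in small steps and watch the force.

```bash
python3 -m inch '[{"gripper":0,"dx":0,"dy":2,"dz":0,"turn":0},{"gripper":0,"dx":0,"dy":4,"dz":0,"turn":0},{"gripper":0,"dx":0,"dy":4,"dz":0,"turn":0}]'
python3 -m inch '[{"gripper":0,"dx":0,"dy":2,"dz":0,"turn":0},{"gripper":0,"dx":0,"dy":4,"dz":0,"turn":0},{"gripper":0,"dx":0,"dy":4,"dz":0,"turn":0}]'
```

```text
time_s: 6.85
position: [0.5335, -0.0127, 0.0486]
tcp_rot: [[0.098, 0.995, 0.001], [0.995, -0.098, -0.0], [-0.0, 0.001, -1.0]]
force: [-1.2, 0.3, -0.1]
opening: 0.001
time_s: 7.15
position: [0.5377, -0.0132, 0.0486]
tcp_rot: [[0.098, 0.995, 0.001], [0.995, -0.098, -0.0], [-0.0, 0.001, -1.0]]
force: [-0.7, -0.4, -0.6]
opening: 0.007
```

```bash
for i in 1; do python3 -m inch '[{"gripper":0,"dx":0,"dy":2,"dz":0,"turn":0},{"gripper":0,"dx":0,"dy":3,"dz":0,"turn":0},{"gripper":0,"dx":0,"dy":3,"dz":0,"turn":0}]'; done
python3 -m inch '[{"gripper":0,"dx":0,"dy":2,"dz":0,"turn":0},{"gripper":0,"dx":0,"dy":2,"dz":0,"turn":0}]'
python3 - <<'E'
from h import *
c,a,P,f=fix(); s=read_state(); C=cam('wrist'); snap('wrist','w3.png')
for x in(.0,.005,.085):
  for y in(-.04,.01): print(x,y,proj(C,[*B(c,a,x,y),.06]).round(0))
E
```

```text
time_s: 7.45
position: [0.5404, -0.0134, 0.0486]
tcp_rot: [[0.098, 0.995, 0.001], [0.995, -0.098, -0.0], [-0.0, 0.001, -1.0]]
force: [-1.3, 0.7, 0.2]
opening: 0.005
time_s: 7.65
position: [0.542, -0.0135, 0.0485]
tcp_rot: [[0.098, 0.995, -0.0], [0.995, -0.098, 0.0], [0.0, -0.0, -1.0]]
force: [-2.0, -0.2, 0.6]
opening: 0.004
0.0 -0.04 [258. 308.]
0.0 0.01 [258. 218.]
0.005 -0.04 [267. 308.]
0.005 0.01 [269. 218.]
0.085 -0.04 [415. 305.]
0.085 0.01 [431. 217.]
```

View pics/w3.png

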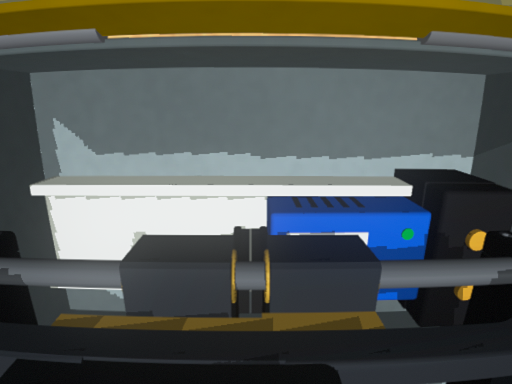

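The module's far end (column ~428) is almost at the black block, with its rear edge at column 267, where home is predicted. I'll push until the force rises.

```bash
python3 -m inch '[{"gripper":0,"dx":0,"dy":1,"dz":0,"turn":0},{"gripper":0,"dx":0,"dy":2,"dz":0,"turn":0},{"gripper":0,"dx":0,"dy":2,"dz":0,"turn":0}]'
python3 -m inch '[{"gripper":0,"dx":0,"dy":1,"dz":0,"turn":0},{"gripper":0,"dx":0,"dy":2,"dz":0,"turn":0},{"gripper":0,"dx":0,"dy":2,"dz":0,"turn":0}]'
```

```text
time_s: 8.0
position: [0.5421, -0.0134, 0.0485]
tcp_rot: [[0.098, 0.995, -0.004], [0.995, -0.098, 0.001], [0.0, -0.004, -1.0]]
force: [-6.3, 1.2, 3.6]
opening: 0.005
time_s: 8.3
position: [0.5422, -0.0134, 0.0484]
tcp_rot: [[0.097, 0.995, -0.008], [0.995, -0.097, 0.001], [0.0, -0.008, -1.0]]
force: [-8.2, -1.4, 6.6]
opening: 0.008
```

```bash
python3 -m inch '[{"gripper":0,"dx":0,"dy":-10,"dz":0,"turn":0},{"gripper":0,"dx":0,"dy":-20,"dz":0,"turn":0},{"gripper":0,"dx":0,"dy":-20,"dz":-50,"turn":0},{"gripper":0,"dx":0,"dy":-20,"dz":-100,"turn":0},{"gripper":0,"dx":0,"dy":-20,"dz":-150,"turn":0},{"gripper":0,"dx":0,"dy":-20,"dz":-200,"turn":0},{"gripper":0,"dx":0,"dy":-20,"dz":-250,"turn":0},{"gripper":0,"dx":0,"dy":-20,"dz":-285,"turn":0},{"gripper":0,"dx":0,"dy":-20,"dz":-285,"turn":0},{"gripper":0,"dx":0,"dy":-20,"dz":-285,"turn":0}]'
python3 - <<'E'
from h import *
c,a,P,f=fix(); s=read_state(); p=np.array(s['position']); R=np.array(s['tcp_rot']); C=cam('wrist'); im=np.array(snap('wrist','w4.png'))
cr=im[20:270,120:440]; cv2.imwrite('pics/w4c.png',cv2.resize(cv2.cvtColor(cr,cv2.COLOR_RGB2BGR),None,fx=2.4,fy=2.4))
print('pred module top corners',[proj(C,[*B(c,a,x,y),.06]).round(0).tolist() for x in(.005,.085) for y in(-.038,.012)])
print('shift to hood back',R.T@(np.array([*B(c,a,0,.20),.33])-p)*1000, p)
E
```

```text
time_s: 9.3
position: [0.5263, -0.012, 0.3342]
tcp_rot: [[0.098, 0.995, 0.003], [0.995, -0.098, -0.001], [-0.0, 0.003, -1.0]]
force: [-0.5, -0.0, 0.1]
opening: 0.002
pred module top corners [[267.0, 180.0], [267.0, 145.0], [324.0, 180.0], [326.0, 145.0]]
shift to hood back [214.08206032  19.48669001   4.15735717] [ 0.52632052 -0.01199935  0.33417072]
```

View pics/w4c.png

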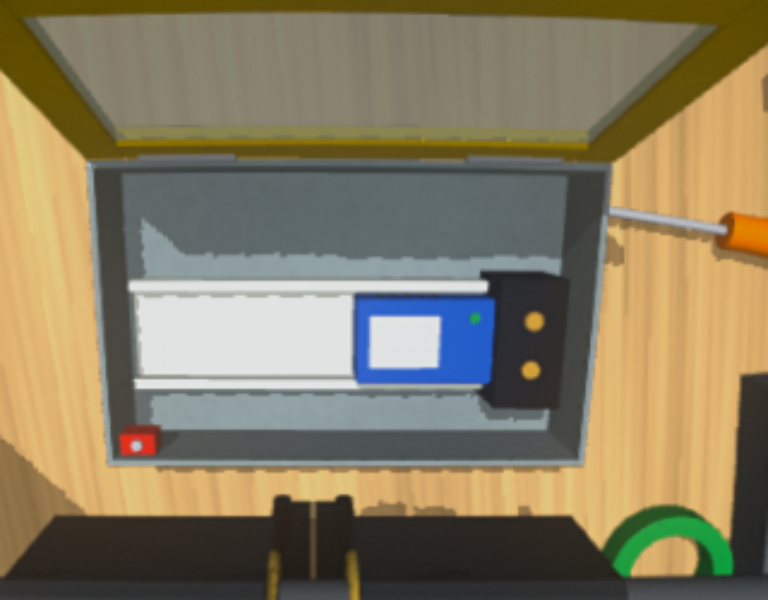

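The module sits flush against the black block (rear edge at crop column 355, block at 492), so it is home. Next I'll move above and behind the hood.

```bash
python3 -m inch '[{"gripper":0,"dx":45,"dy":4,"dz":0,"turn":0},{"gripper":0,"dx":90,"dy":8,"dz":0,"turn":0},{"gripper":0,"dx":135,"dy":12,"dz":0,"turn":0},{"gripper":0,"dx":180,"dy":16,"dz":0,"turn":0},{"gripper":0,"dx":214,"dy":19,"dz":0,"turn":0},{"gripper":0,"dx":214,"dy":19,"dz":0,"turn":0},{"gripper":0,"dx":214,"dy":19,"dz":45,"turn":0},{"gripper":0,"dx":214,"dy":19,"dz":90,"turn":0},{"gripper":0,"dx":214,"dy":19,"dz":102,"turn":0},{"gripper":0,"dx":214,"dy":19,"dz":102,"turn":0},{"gripper":0,"dx":214,"dy":19,"dz":102,"turn":0}]'
cat > q.py <<'E'
from h import *
c,a,P,f=fix(); s=read_state(); p=np.array(s['position']); R=np.array(s['tcp_rot']); print(s['time_s'],p,s['force'])
loc=(np.array([[np.cos(a),np.sin(a)],[-np.sin(a),np.cos(a)]])@(p[:2]-c)); print('box',loc)
for th in np.r_[1.8,np.arange(1.6,-.09,-.1)]:
    r=.145; y=.085-r*np.cos(th)+.010*np.sin(th)+.0095+.001; z=.076+r*np.sin(th)+.010*np.cos(th)+.011
    print(round(th,1),(R.T@(np.array([*B(c,a,loc[0],y),z])-p)*1000).round(0))
E
python3 q.py
```

```text
time_s: 10.45
position: [0.567, 0.1988, 0.2324]
tcp_rot: [[0.099, 0.995, 0.001], [0.995, -0.099, 0.0], [0.0, 0.001, -1.0]]
force: [-0.4, 0.3, 0.6]
opening: 0.004
10.45 [0.56698287 0.19880131 0.23237512] [-0.44855536  0.33293725  0.6038846 ]
box [0.00034742 0.1996865 ]
1.8 [-62.   0.   6.]
1.6 [-90.   0.   1.]
1.5 [-104.    0.   -0.]
1.4 [-119.    0.    1.]
1.3 [-133.    0.    3.]
1.2 [-147.    0.    7.]
1.1 [-161.    0.   12.]
1.0 [-174.    0.   18.]
0.9 [-186.    0.   26.]
0.8 [-198.    0.   34.]
0.7 [-209.    0.   44.]
0.6 [-218.    0.   55.]
0.5 [-227.    0.   67.]
0.4 [-234.    0.   80.]
0.3 [-240.    0.   93.]
0.2 [-244.    0.  107.]
0.1 [-248.    0.  121.]
-0.0 [-249.    0.  135.]
```

```bash
python3 -m inch '[{"gripper":0,"dx":-25,"dy":0,"dz":0,"turn":0},{"gripper":0,"dx":-45,"dy":0,"dz":0,"turn":0},{"gripper":0,"dx":-55,"dy":0,"dz":0,"turn":0},{"gripper":0,"dx":-65,"dy":0,"dz":0,"turn":0},{"gripper":0,"dx":-75,"dy":0,"dz":0,"turn":0},{"gripper":0,"dx":-90,"dy":0,"dz":0,"turn":0},{"gripper":0,"dx":-104,"dy":0,"dz":0,"turn":0},{"gripper":0,"dx":-119,"dy":0,"dz":1,"turn":0},{"gripper":0,"dx":-119,"dy":0,"dz":1,"turn":0}]'; python3 q.py
```

```text
time_s: 11.35
position: [0.5537, 0.0781, 0.23]
tcp_rot: [[0.1, 0.995, -0.002], [0.995, -0.1, -0.002], [-0.002, -0.002, -1.0]]
force: [0.7, -0.2, 0.1]
opening: 0.003
11.35 [0.55370035 0.07806541 0.22996762] [ 0.69498122 -0.20284264  0.13888074]
box [-0.00110451  0.07823085]
1.8 [60. -0.  4.]
1.6 [31. -0. -2.]
1.5 [17. -0. -2.]
1.4 [ 2. -0. -2.]
1.3 [-12.   0.   1.]
1.2 [-26.   0.   4.]
1.1 [-40.   0.   9.]
1.0 [-53.   0.  16.]
0.9 [-65.   0.  23.]
0.8 [-77.   0.  32.]
0.7 [-87.   0.  42.]
0.6 [-97.   0.  53.]
0.5 [-105.    0.   65.]
0.4 [-112.    0.   78.]
0.3 [-118.    0.   91.]
0.2 [-123.    0.  105.]
0.1 [-126.    0.  119.]
-0.0 [-127.    1.  133.]
```

Run:
```python
from h import *
im=np.array(snap('top','t3.png')); b=np.array(snap('side','s3.png'))
print([ (np.round(d['extent']).tolist(),round(d['score'],2)) for d in recognise('top','hood')+recognise('side','hood')])
A=cv2.resize(im[130:270,210:400],None,fx=2.6,fy=2.6); D=cv2.resize(b[90:270,170:360],None,fx=2,fy=2.0)
D=cv2.resize(D,(300,A.shape[0])); cv2.imwrite('pics/m3.png',cv2.cvtColor(np.hstack([A,D]),cv2.COLOR_RGB2BGR))
```

```text
[([272.0, 164.0, 12.0, 12.0], 0.65), ([257.0, 174.0, 92.0, 61.0], 0.8), ([280.0, 219.0, 27.0, 27.0], 0.22)]
```

View pics/m3.png

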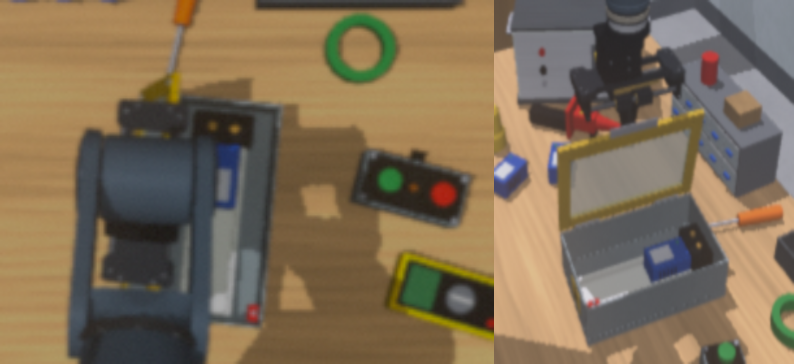

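The side view shows the hood now upright, with the gripper behind it near its free edge (side panel around (630, 125)). I'll continue along the arc.

```bash
python3 -m inch '[{"gripper":0,"dx":-12,"dy":0,"dz":1,"turn":0},{"gripper":0,"dx":-26,"dy":0,"dz":4,"turn":0},{"gripper":0,"dx":-40,"dy":0,"dz":9,"turn":0},{"gripper":0,"dx":-53,"dy":0,"dz":16,"turn":0},{"gripper":0,"dx":-65,"dy":0,"dz":23,"turn":0},{"gripper":0,"dx":-77,"dy":0,"dz":32,"turn":0},{"gripper":0,"dx":-77,"dy":0,"dz":32,"turn":0}]'; python3 q.py
```

```text
time_s: 12.25
position: [0.5463, 0.0015, 0.1973]
tcp_rot: [[0.099, 0.995, -0.002], [0.995, -0.099, -0.002], [-0.002, -0.002, -1.0]]
force: [-0.1, -0.1, 0.4]
opening: 0.004
12.25 [0.54633479 0.00154594 0.19727602] [-0.06237597 -0.14014401  0.42478785]
box [-0.00097714  0.00135781]
1.8 [137.  -0. -29.]
1.6 [108.  -0. -35.]
1.5 [ 94.  -0. -35.]
1.4 [ 79.  -0. -34.]
1.3 [ 65.  -0. -32.]
1.2 [ 51.  -0. -29.]
1.1 [ 37.  -0. -24.]
1.0 [ 24.  -0. -17.]
0.9 [ 12.  -0. -10.]
0.8 [ 0. -0. -1.]
0.7 [-10.   0.   9.]
0.6 [-20.   0.  20.]
0.5 [-28.   0.  32.]
0.4 [-35.   0.  45.]
0.3 [-41.   0.  58.]
0.2 [-46.   0.  72.]
0.1 [-49.   0.  86.]
-0.0 [-51.   0. 100.]
```

```bash
python3 -m inch '[{"gripper":0,"dx":-10,"dy":0,"dz":9,"turn":0},{"gripper":0,"dx":-20,"dy":0,"dz":20,"turn":0},{"gripper":0,"dx":-28,"dy":0,"dz":32,"turn":0},{"gripper":0,"dx":-35,"dy":0,"dz":45,"turn":0},{"gripper":0,"dx":-41,"dy":0,"dz":58,"turn":0},{"gripper":0,"dx":-46,"dy":0,"dz":72,"turn":0},{"gripper":0,"dx":-49,"dy":0,"dz":86,"turn":0},{"gripper":0,"dx":-49,"dy":0,"dz":86,"turn":0}]'
python3 -m inch '[{"gripper":0,"dx":-1,"dy":0,"dz":4,"turn":0},{"gripper":0,"dx":-2,"dy":0,"dz":8,"turn":0},{"gripper":0,"dx":-2,"dy":0,"dz":12,"turn":0},{"gripper":0,"dx":-2,"dy":0,"dz":13,"turn":0},{"gripper":0,"dx":-2,"dy":0,"dz":13,"turn":0}]'; python3 q.py|head -2
```

```text
time_s: 13.05
position: [0.5407, -0.0454, 0.1102]
tcp_rot: [[0.098, 0.995, -0.004], [0.995, -0.098, 0.0], [-0.0, -0.004, -1.0]]
force: [-0.6, -0.3, -0.1]
opening: 0.009
time_s: 13.55
position: [0.542, -0.0467, 0.0996]
tcp_rot: [[0.098, 0.995, 0.0], [0.995, -0.098, -0.0], [-0.0, 0.0, -1.0]]
force: [-0.1, 0.0, -0.1]
opening: 0.007
13.55 [ 0.54198257 -0.0466665   0.09958302] [-0.11395071  0.03178703 -0.06208234]
box [-0.00060968 -0.04704928]
```

```bash
python3 -m inch '[{"gripper":0,"dx":0,"dy":0,"dz":2,"turn":0},{"gripper":0,"dx":0,"dy":0,"dz":4,"turn":0},{"gripper":0,"dx":0,"dy":0,"dz":4,"turn":0}]'
python3 - <<'E'
from h import *
im=np.array(snap('top','t4.png')); b=np.array(snap('side','s4.png'))
A=cv2.resize(im[130:270,210:400],None,fx=2.6,fy=2.6); D=cv2.resize(b[110:290,190:380],(A.shape[0],A.shape[0]))
cv2.imwrite('pics/m4.png',cv2.cvtColor(np.hstack([A,D])[:,:800],cv2.COLOR_RGB2BGR))
E
```

```text
time_s: 13.85
position: [0.542, -0.0467, 0.0954]
tcp_rot: [[0.098, 0.995, 0.0], [0.995, -0.098, 0.0], [0.0, 0.0, -1.0]]
force: [0.2, -0.5, 0.8]
opening: 0.006
```

View pics/m4.png

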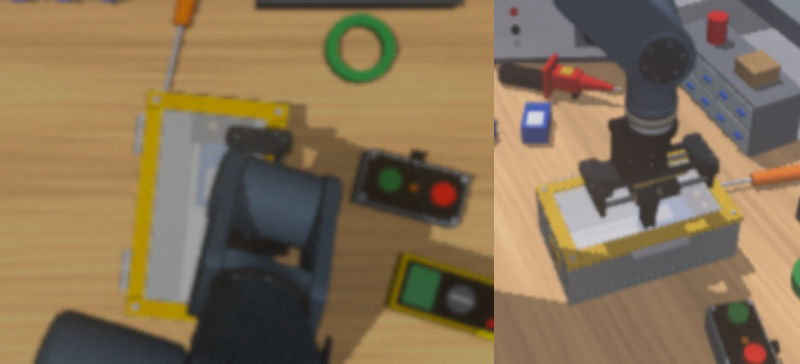

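The hood looks nearly or fully shut, with the frame on the rim in both views. I'll press down until the force rises.

```bash
python3 -m inch '[{"gripper":0,"dx":0,"dy":0,"dz":1,"turn":0},{"gripper":0,"dx":0,"dy":0,"dz":2,"turn":0},{"gripper":0,"dx":0,"dy":0,"dz":2,"turn":0}]'
python3 -m inch '[{"gripper":0,"dx":0,"dy":0,"dz":1,"turn":0},{"gripper":0,"dx":0,"dy":0,"dz":2,"turn":0},{"gripper":0,"dx":0,"dy":0,"dz":2,"turn":0}]'
```

```text
time_s: 14.25
position: [0.5417, -0.0466, 0.0944]
tcp_rot: [[0.098, 0.995, 0.0], [0.995, -0.098, 0.0], [0.0, 0.0, -1.0]]
force: [-1.9, 0.4, 7.7]
opening: 0.004
time_s: 14.55
position: [0.5418, -0.0466, 0.0943]
tcp_rot: [[0.098, 0.995, 0.001], [0.995, -0.098, -0.0], [-0.0, 0.001, -1.0]]
force: [-5.5, 1.3, 20.2]
opening: 0.007
```

Firm stop at 20 N, so the hood is down. Now I'll lift and move over the green button.

```bash
python3 -m inch '[{"gripper":0,"dx":0,"dy":0,"dz":-40,"turn":0},{"gripper":0,"dx":0,"dy":0,"dz":-85,"turn":0},{"gripper":0,"dx":-40,"dy":14,"dz":-85,"turn":0},{"gripper":0,"dx":-80,"dy":28,"dz":-85,"turn":0},{"gripper":0,"dx":-120,"dy":41,"dz":-85,"turn":0},{"gripper":0,"dx":-160,"dy":55,"dz":-85,"turn":0},{"gripper":0,"dx":-184,"dy":62,"dz":-85,"turn":0},{"gripper":0,"dx":-184,"dy":62,"dz":-85,"turn":0},{"gripper":0,"dx":-184,"dy":62,"dz":-85,"turn":0}]'
python3 - <<'E'
from h import *
s=read_state(); p=np.array(s['position']); R=np.array(s['tcp_rot']);C=cam('wrist'); im=np.array(snap('wrist','w5.png'))
for q in('start','stop'):
    for d in recognise('wrist',q)[:2]:
        t=atz(C,d['extent'][:2],.062); print(q,np.round(d['extent'],1),round(d['score'],2),t,(R.T@(t-p)*1000).round(1))
hsv=cv2.cvtColor(im,cv2.COLOR_RGB2HSV); m=cv2.inRange(hsv,(50,120,50),(75,255,255)); n,l,st,ce=cv2.connectedComponentsWithStats(m)
for i in range(1,n):
    if st[i,4]>200: print('blob',st[i],ce[i],atz(C,ce[i],.062))
E
```

```text
time_s: 15.45
position: [0.5849, -0.2358, 0.1759]
tcp_rot: [[0.099, 0.995, -0.001], [0.995, -0.099, 0.001], [0.001, -0.001, -1.0]]
force: [-0.1, -0.5, -0.2]
opening: 0.004
start [250.9 188.4  31.7  35.3] 0.95 [ 0.58604016 -0.22950868  0.062     ] [  6.2   0.7 113.9]
blob [ 380   91   87   90 3983] [425.58900326 135.906352  ] [ 0.74107813 -0.19781306  0.062     ]
blob [234 173  34  34 929] [250.52960172 189.6189451 ] [ 0.58560525 -0.23057891  0.062     ]
blob [ 100  216   50   38 1312] [121.14253049 233.44207317] [ 0.46138889 -0.26042301  0.062     ]
```

View pics/w5.png

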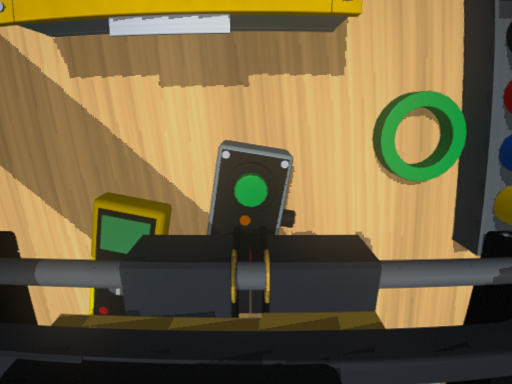

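The green button sits at (250, 189) in the wrist view and the fingers are above the station, about 3 mm off in tool x. I'll correct and descend.

```bash
python3 -m inch '[{"gripper":0,"dx":3,"dy":1,"dz":45,"turn":0},{"gripper":0,"dx":3,"dy":1,"dz":80,"turn":0},{"gripper":0,"dx":3,"dy":1,"dz":95,"turn":0},{"gripper":0,"dx":3,"dy":1,"dz":95,"turn":0},{"gripper":0,"dx":3,"dy":1,"dz":95,"turn":0}]'
python3 -m inch '[{"gripper":0,"dx":0,"dy":0,"dz":2,"turn":0},{"gripper":0,"dx":0,"dy":0,"dz":4,"turn":0},{"gripper":0,"dx":0,"dy":0,"dz":6,"turn":0},{"gripper":0,"dx":0,"dy":0,"dz":6,"turn":0}]'
python3 -m inch '[{"gripper":0,"dx":0,"dy":0,"dz":1,"turn":0},{"gripper":0,"dx":0,"dy":0,"dz":3,"turn":0},{"gripper":0,"dx":0,"dy":0,"dz":3,"turn":0}]'
```

```text
time_s: 16.1
position: [0.5876, -0.2329, 0.0825]
tcp_rot: [[0.097, 0.995, 0.001], [0.995, -0.097, -0.001], [-0.001, 0.001, -1.0]]
force: [-0.1, -0.8, -0.0]
opening: 0.005
time_s: 16.5
position: [0.5879, -0.2336, 0.0766]
tcp_rot: [[0.098, 0.995, 0.003], [0.995, -0.098, -0.002], [-0.001, 0.003, -1.0]]
force: [1.8, -0.2, 3.5]
opening: 0.004
time_s: 16.8
position: [0.5879, -0.2336, 0.0734]
tcp_rot: [[0.098, 0.995, 0.003], [0.995, -0.098, -0.001], [-0.001, 0.003, -1.0]]
force: [1.3, -0.6, 6.4]
opening: 0.008
```

Touching and springy. I'll go on to a hard stop.

```bash
python3 -m inch '[{"gripper":0,"dx":0,"dy":0,"dz":1,"turn":0},{"gripper":0,"dx":0,"dy":0,"dz":2,"turn":0},{"gripper":0,"dx":0,"dy":0,"dz":2,"turn":0}]'
python3 -m inch '[{"gripper":0,"dx":0,"dy":0,"dz":1,"turn":0},{"gripper":0,"dx":0,"dy":0,"dz":2,"turn":0},{"gripper":0,"dx":0,"dy":0,"dz":2,"turn":0}]'
```

```text
time_s: 17.1
position: [0.588, -0.2337, 0.0733]
tcp_rot: [[0.098, 0.995, 0.003], [0.995, -0.098, -0.002], [-0.002, 0.003, -1.0]]
force: [-1.3, 0.9, 15.3]
opening: 0.009
time_s: 17.4
position: [0.588, -0.2337, 0.073]
tcp_rot: [[0.098, 0.995, 0.003], [0.995, -0.098, -0.002], [-0.002, 0.003, -1.0]]
force: [-2.6, 1.5, 24.8]
opening: 0.006
```

```bash
python3 -m inch '[{"gripper":0,"dx":0,"dy":0,"dz":-20,"turn":0},{"gripper":0,"dx":0,"dy":0,"dz":-65,"turn":0},{"gripper":0,"dx":0,"dy":0,"dz":-110,"turn":0},{"gripper":0,"dx":0,"dy":-40,"dz":-150,"turn":0},{"gripper":0,"dx":0,"dy":-85,"dz":-150,"turn":0},{"gripper":0,"dx":0,"dy":-120,"dz":-150,"turn":0},{"gripper":0,"dx":0,"dy":-120,"dz":-150,"turn":0}]'
python3 - <<'E'
from h import *
im=np.array(snap('top','t6.png')); b=np.array(snap('side','s6.png'))
A=cv2.resize(im[130:270,210:400],None,fx=2.6,fy=2.6); D=cv2.resize(b[150:300,190:350],(300,A.shape[0]))
cv2.imwrite('pics/m6.png',cv2.cvtColor(np.hstack([A,D]),cv2.COLOR_RGB2BGR))
c,a,P,f=fix()
for C,o,w in((cam('top'),(210,130),2.6),): 
  for th in(0,.06): print(th,[((proj(C,[*B(c,a,x,.085-.176*np.cos(th)),.086+.176*np.sin(th)])-o)*w).round(1).tolist() for x in(.14,-.14)])
Cs=cam('side')
for th in(0,.06): print('side',th,[proj(Cs,[*B(c,a,x,.085-.176*np.cos(th)),.086+.176*np.sin(th)]).round(1).tolist() for x in(.14,-.14)])
E
```

```text
time_s: 18.1
position: [0.4613, -0.2184, 0.2177]
tcp_rot: [[0.099, 0.995, -0.008], [0.995, -0.099, 0.005], [0.004, -0.008, -1.0]]
force: [0.7, -0.6, -0.2]
opening: 0.007
0 [[287.6, 103.7], [267.4, 329.9]]
0.06 [[288.5, 102.5], [268.1, 330.4]]
side 0 [[319.7, 217.2], [228.0, 242.3]]
side 0.06 [[320.1, 214.5], [227.8, 239.6]]
```

View pics/m6.png

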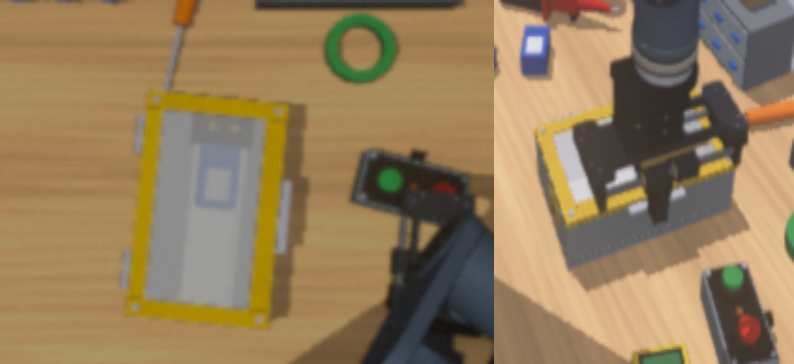

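Hood flat on the box, module still against the block behind the clear panel, both buttons out, and the robot is clear. Handing in.

```bash
python3 -c "
from rig import *
print(hand_in())"
```

```text
the job is handed in; nothing more can be done
None
```

I ran the safety test in the order you asked and handed it in at about 18 s of robot time; `hand_in()` gives no verdict.

- **Module:** I pushed it home until it stopped against the contact block. It would not move further at 8 N, and the wrist picture showed it flush with the block.
- **Hood:** I swung it down at about 1 rad/s and pressed it to a firm stop at 20 N.
- **Start button:** I pressed the green button about 6 mm or more to a hard stop at 25 N, then released it.

**Last checks:** The final top and side pictures show the hood flat on the box, the module still against the block under the clear panel, and both buttons looking out. The arm was clear of everything, with force near 0. The bystanders in view looked unmoved.

**What disagreed or was weaker:**
- The first two move calls were refused because rows must carry all five keys. Nothing moved.
- The wrist camera put points about 3 to 5 mm further toward +y than the top camera. I corrected by 2 mm at the module and 3 mm at the button.
- The hood angle and button travel were judged only from pictures, stop positions and forces. The force reading showed almost no hinge resistance while the hood was closing.
- I viewed 12 pictures, two over the budget of 10.

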